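# Unstack the dollhouse miniatures onto their plinths and case the glass shade

## Task

Take the pile of dollhouse miniatures apart and set each piece upright, centred and lined up, on the white-painted plinth cut to its outline: the pink vanity on the rectangular one, the pewter tray on the oval one, the stool on the round one. The glass lampshade goes in the small wooden case: slide its cover back, set the shade upright on the case floor without dropping it in, and slide the cover fully shut over it. Let go of everything at the end.

Things in the scene. Friction and masses are not known exactly. Their poses are not given: they have to be found in the camera images.
- lampshade: Miniature glass lampshade, top of the pile: green glass cone 36 mm across at the foot, 22 mm at 26 mm height, with a round brass finial 12 mm across on top from 26 to 40 mm height (grip this). 30 g. Origin: centre of its underside; z up. Stands centred within a few mm on the stool.
- stool: Miniature dark wood round stool, 34 mm tall: seat disc 48 mm across, 8 mm thick (from 26 to 34 mm height), on four thin legs. 30 g. Origin: centre underneath at foot level; z up. Stands inside the tray, on the tray's 3 mm thick floor.
- tray: Miniature pewter oval tray with straight long sides: 84 mm along its y, 56 mm along its x, rim about 9 mm high, floor 3 mm thick; two thin loops at the y ends. 70 g. Origin: centre of its underside; z up. Lies on the vanity's top; its y is roughly along the vanity's y.
- vanity: Miniature pink painted vanity table, bottom of the pile: top 104 mm along its y, 62 mm deep along its x, 60 mm tall; top board 8 mm thick with a 58 mm deep, 44 mm wide centre drawer box under it (38 to 52 mm height), two pedestals of drawers facing its +x. 160 g. Origin: centre of its underside; z up.
- plinth_rect: Fixed rectangular white-painted plinth, 120 mm along its y, 78 mm along its x, 10 mm thick. Origin: centre of its underside; z up. The vanity goes on it, long side along the plinth's long side (either way round).
- plinth_oval: Fixed oval white-painted plinth with straight long sides, 102 mm along its y, 74 mm along its x, 10 mm thick. Origin: centre of its underside; z up. The tray goes on it, long axis along the plinth's long axis.
- plinth_round: Fixed round white-painted plinth, 64 mm across, 10 mm thick. Origin: centre of its underside. The stool goes on it.
- case: Fixed wooden case, 100 mm along its x, 96 mm along its y, about 60 mm tall, with a sliding cover. Inside: 88 mm (x) by 84 mm (y), floor 6 mm above its origin, walls to 50 mm. Origin: centre of its underside; x is the way the cover slides open, z up. With the cover fully back the inside is open from x = -44 to +37 mm.
- cover (a joint): Slide of the case's cover in m: 0 is fully shut (against a stop), 0.085 fully open (stop); it grows as the cover slides along the case's +x. It starts shut or up to 20 mm ajar, needs about 1 N and stays where it is left.
- cover_grip (a point): Top centre of the dark wood grip bar on the cover: 10 mm along the case's x, 40 mm along its y, 16 mm tall above the cover plate; this point lies 71.5 mm above the case's underside, at case x = -34 mm + cover slide, y = 0.
Mind the look-alikes: they are no part of the job. Leave any orange or red look-alike of the tray alone.

How it is judged:
By the outcome, as a careful person would: the job done as asked, in the order asked, and still so for the second after the job is handed in, with the robot touching nothing.
It also fails if it takes over 144 s, if anything falls off the work surface, if the arm or the gripper's body presses on something with over 40 N, if the wrist force passes 120 N, or if a joint passes its speed limit or range.

## Robot

A 6-joint arm with a two-finger parallel gripper is mounted at the origin on the work surface. World frame = base frame: x ahead of the robot, y to its left, z up, the work surface at z = 0. Lengths are in m, angles in rad, forces in N, time in s.
With the tool pointing down it reaches from about 0.275 to 0.875 m from the base axis. Payload 12.5 kg.
Tool frame: the origin (TCP) lies at the very end of the fingers, on their centre line; the grasp point (between the pads) lies 19 mm behind it; x points along the fingers, y is the direction in which the jaws open and shut, and the axes are right-handed (so a half turn about x gives the same grasp; the last joint's range is limited). The gripper opens to 85 mm and grips with 20 to 120 N. Pads are 22 mm wide; open, the fingers measure 114 mm over their backs; the gripper's body (76 mm by 85 mm) begins 54 mm behind the grasp point. The pads swing forward as they close: fully open they stand 13 mm farther back than shut.
Start: joints at [-1.201, 0.351, 1.652, -0, 1.139, -0.085], TCP at [0.242, -0.494, 0.231] pointing down, gripper open.
Joint ranges: [-2.75, 2.75], [-0.79, 2.1], [0.01, 2.65], [-1.57, 4.71], [0.07, 3.14], [-2.87, 2.87]. Speed limits (rad/s): [2.22, 2.22, 2.79, 3.14, 3.14, 3.14].

## Interface

Orientations are given as a 3x3 rotation matrix whose columns are the frame's x, y, z axes.
In Python, from bench import manip gives the robot as it stands. Calls block until the motion is done:
- manip.move_ptp(position, orientation): joint-space move of the TCP to a pose.
- manip.move_l(position, attitude=None, max_speed=0.15): straight line of the TCP; attitude=None keeps the orientation; max_speed is the mean speed in m/s.
- manip.move_j(angles): joint-space move.
- manip.set_gripper(opening, effort=None): opening from 0.0 (shut) to 1.0 (fully open); effort is the grip in N (None keeps the last); returns when the fingers have stopped.
- manip.dwell(seconds).
- manip.inverse_kinematics(position, orientation): joint angles nearest the present ones, or None.
- manip.grab_frame(name): name is "side" or "top" or "wrist"; returns (picture, depth): 480x640x3 uint8, red, green, blue; 480x640 float32, m along the optical axis (not along the pixel's ray), 0 where there is no reading.
- manip.get_calibration(name): a dict with "camera_matrix" (3x3 intrinsics, pixels), "k1" (the pictures are not rectified: a ray, as slopes to the right and down, at radius r is drawn at 1 + k1 r^2 times it, then the intrinsics apply), "R" (3x3) and "t" (3): a world point X has camera coordinates R X + t. Camera axes: x right, y down, z forward; pixel columns grow to the right and rows downward; lengths in m; the calibration is good to about 2 mm. A picture is of the moment at which its call begins: read the wrist's pose just before it. get_calibration takes no time and is no camera call; for the wrist camera it gives the pose at the moment of the call.
A pose or a line that the arm cannot do raises manip.Unreachable and nothing moves.
- manip.sign_off(): hands the job in, once; it reports no verdict.
Trained networks look in the newest picture that a camera, given by its name, has taken for a name from the list of things; names that differ only in an ending like _2 or _b are one class to them, and where a whole thing is asked for, a point or a joint stands for the part that bears it (a point fixed in the world has none). Each returns a list of dicts, best first, with "confidence" (0 to 1); they miss things now and then, are a little off and sometimes report something else, mostly with a low value. They report only what shows in the picture. A call takes as long as a camera call. They do not tell look-alikes from the thing itself.
- manip.look_for(camera, name): "at" ([x, y, z] in m, in world coordinates, good to about 4 mm: the middle of the surface that is visible of it).
Readings, each from a call of its own:
- manip.current_time(): time.
- manip.current_qpos(): joint angles.
- manip.current_joint_vel(): joint speeds.
- manip.current_joint_torque(): joint torques, N m.
- manip.current_ee_pos(): TCP position.
- manip.current_tcp_rot(): TCP orientation.
- manip.current_force(): force on the tool from outside, world axes, zero at the start.
- manip.current_ft_torque(): the same for the moment, N m.
- manip.current_grip_width(): opening from 0.0 (shut) to 1.0 (fully open).
Only numpy, scipy, OpenCV 4.12 (cv2) and the standard library are available. Lean on these libraries where they do the work, as an engineer would, in place of code of your own. Each camera call takes 0.05 s, during which the arm holds its last target. There are 200 camera calls.

## Working session

There is one attempt and no reset: what is moved stays moved. The work goes in short steps, each a Python script; the robot and the scene stay as the last script left them, time stands still between calls to the robot, and variables do not carry over. Pictures are saved under pics/ and viewed, about 12 in all and at most 16, crops included, and the job is handed in when it is done.

```bash
mkdir -p pics; ls
cat > h.py <<'E'
import numpy as np, cv2
from bench import manip
def px2w(cam,u,v,d,cal=None):
    c=cal or manip.get_calibration(cam);K=np.array(c["camera_matrix"]);k=c["k1"]
    xd=(np.asarray(u,float)-K[0,2])/K[0,0];yd=(np.asarray(v,float)-K[1,2])/K[1,1]
    x,y=xd,yd
    for _ in range(8):
        f=1+k*(x*x+y*y);x,y=xd/f,yd/f
    P=np.stack([x*d,y*d,d*np.ones_like(x)],-1)
    return (P-np.array(c["t"]))@np.array(c["R"])
def cloud(cam):
    cal=manip.get_calibration(cam);im,d=manip.grab_frame(cam)
    v,u=np.mgrid[0:480,0:640]
    P=px2w(cam,u,v,d,cal);P[d==0]=np.nan
    return im,P
def save(im,name): cv2.imwrite("pics/"+name,cv2.cvtColor(im,cv2.COLOR_RGB2BGR))
E
python3 - <<'E'
from h import *
for c in("top","side"):
    im,P=cloud(c);save(im,c+"0.png");np.savez("/tmp/"+c,im=im,P=P)
    for n in["lampshade","stool","tray","vanity","plinth_rect","plinth_oval","plinth_round","case","cover","cover_grip"]:
        print(c,n,[(np.round(r["at"],3).tolist(),round(r["confidence"],2)) for r in manip.look_for(c,n)[:3]])
print(manip.current_time())
E
```

```text
pics
top lampshade [([0.433, -0.297, 0.117], 0.63), ([0.486, 0.111, 0.009], 0.37)]
top stool [([0.446, -0.292, 0.099], 0.68)]
top tray [([0.339, -0.378, 0.003], 0.77), ([0.449, -0.437, 0.0], 0.72), ([0.435, -0.304, 0.061], 0.6)]
top vanity [([0.423, -0.265, 0.056], 0.76)]
top plinth_rect [([0.658, -0.006, 0.012], 0.97), ([0.445, -0.293, 0.098], 0.44), ([0.491, 0.281, 0.055], 0.34)]
top plinth_oval [([0.488, 0.11, 0.008], 0.85)]
top plinth_round []
top case [([0.483, 0.28, 0.054], 0.59)]
top cover [([0.488, 0.282, 0.055], 0.77), ([0.434, -0.296, 0.119], 0.43)]
top cover_grip [([0.493, 0.285, 0.059], 0.89)]
side lampshade [([0.441, -0.313, 0.115], 0.7)]
side stool [([0.439, -0.308, 0.096], 0.81)]
side tray [([0.441, -0.313, 0.064], 0.94), ([0.568, -0.299, 0.004], 0.76), ([0.34, -0.378, 0.008], 0.72)]
side vanity [([0.434, -0.336, 0.038], 0.86)]
side plinth_rect [([0.661, -0.022, 0.013], 0.91)]
side plinth_oval [([0.489, 0.103, 0.009], 0.56)]
side plinth_round [([0.455, -0.108, 0.013], 0.74), ([0.436, -0.34, 0.034], 0.68)]
side case []
side cover [([0.495, 0.285, 0.056], 0.66)]
side cover_grip [([0.493, 0.281, 0.059], 0.82)]
1.1
```

View pics/top0.png

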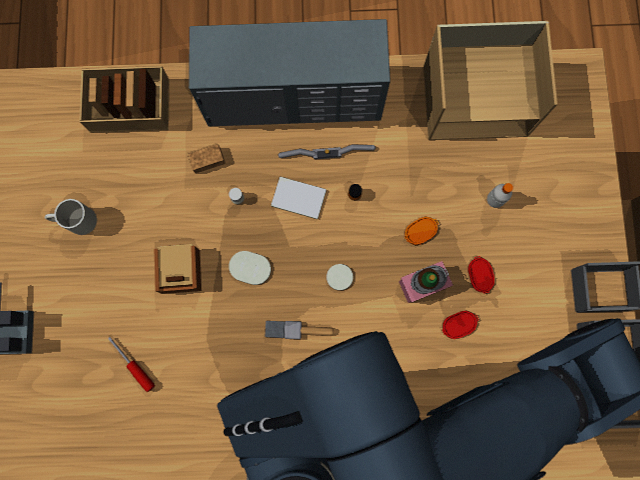

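View pics/side0.png

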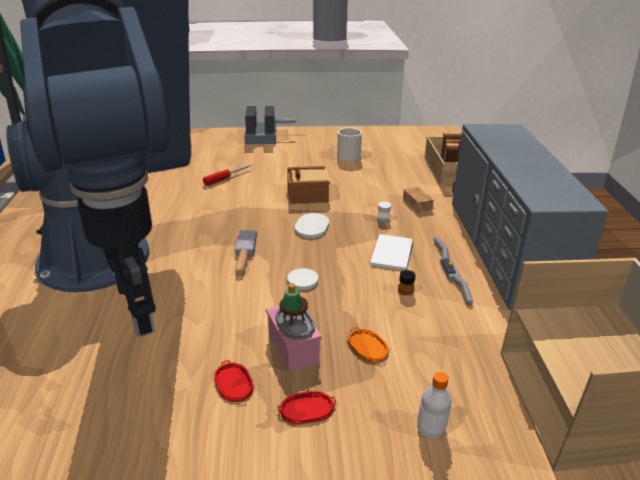

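The top view shows the pile at (430,280) with a silver tray. The look-alikes are the orange tray at (421,231) and the red ones at (482,275) and (460,325). The round plinth is at (340,277), the oval at (250,267), the white rectangle at (300,197) and the case at (178,268) with its grip bar on the near side. The side view at (295,320) confirms that the pewter tray is the one in the pile.

```bash
cat >> h.py <<'E'
def Rd(a): # tool down, jaw axis at world angle a
    c,s=np.cos(a),np.sin(a); return np.array([[0,c,s],[0,s,-c],[-1,0,0]])
def T(): return manip.current_time()
E
python3 - <<'E'
from h import *
R=np.array(manip.current_tcp_rot());p=np.array(manip.current_ee_pos());c=manip.get_calibration("wrist")
Rc=np.array(c["R"]);t=np.array(c["t"]);C=-Rc.T@t
print(np.round(R,3),c["camera_matrix"],c["k1"]);print("cam in tool",R.T@(C-p));print("cam axes in tool (cols)",np.round(R.T@Rc.T,3))
q0=np.array(manip.current_qpos())
for p in[(.43,-.29,.33),(.5,-.05,.4),(.5,.28,.33)]:
  for a in(0,np.pi/2,-np.pi/2,np.pi):
    q=manip.inverse_kinematics(p,Rd(a));print(p,round(a,2),None if q is None else np.round(q,2))
E
```

```text
[[-0.     0.439 -0.898]
 [ 0.    -0.898 -0.439]
 [-1.    -0.     0.   ]] [[339.61273812   0.         313.30795033]
 [  0.         339.61273812 235.81190226]
 [  0.           0.           1.        ]] 0.012071326334918643
cam in tool [-0.14272286  0.00064809 -0.07044251]
cam axes in tool (cols) [[ 0.    -0.278  0.961]
 [ 1.    -0.    -0.   ]
 [ 0.     0.961  0.278]]
(0.43, -0.29, 0.33) 0 [-0.68  0.21  1.6  -0.    1.34 -0.68]
(0.43, -0.29, 0.33) 1.57 [-0.68  0.21  1.6  -0.    1.34 -2.25]
(0.43, -0.29, 0.33) -1.57 [-0.68  0.21  1.6  -0.    1.34  0.89]
(0.43, -0.29, 0.33) 3.14 [-0.68  0.21  1.6  -0.    1.34  2.46]
(0.5, -0.05, 0.4) 0 [-0.19  0.14  1.51 -0.    1.49 -0.19]
(0.5, -0.05, 0.4) 1.57 [-0.19  0.14  1.51 -0.    1.49 -1.76]
(0.5, -0.05, 0.4) -1.57 [-0.19  0.14  1.51 -0.    1.49  1.38]
(0.5, -0.05, 0.4) 3.14 None
(0.5, 0.28, 0.33) 0 [ 0.43  0.31  1.46 -0.    1.37  0.43]
(0.5, 0.28, 0.33) 1.57 [ 0.43  0.31  1.46 -0.    1.37 -1.14]
(0.5, 0.28, 0.33) -1.57 [ 0.43  0.31  1.46 -0.    1.37  2.  ]
(0.5, 0.28, 0.33) 3.14 [ 0.43  0.31  1.46 -0.    1.37 -2.71]
```

Run:
```python
from h import *
ims=[]
for i,(p,a) in enumerate([((.40,-.29,.25),-1.57),((.53,-.02,.30),-1.57),((.47,.22,.25),-1.57)]):
    manip.move_ptp(p,Rd(a));manip.dwell(.15)
    im,P=cloud("wrist");np.savez(f"/tmp/w{i}",im=im,P=P);ims.append(im);print(T())
save(np.vstack([np.hstack([cv2.resize(ims[0],(400,300)),cv2.resize(ims[1],(400,300))]),np.hstack([cv2.resize(ims[2],(400,300)),cv2.resize(ims[0][120:420,140:540],(400,300))])]),"w.png")
```

```text
2.3167
3.6833
4.875
```

View pics/w.png

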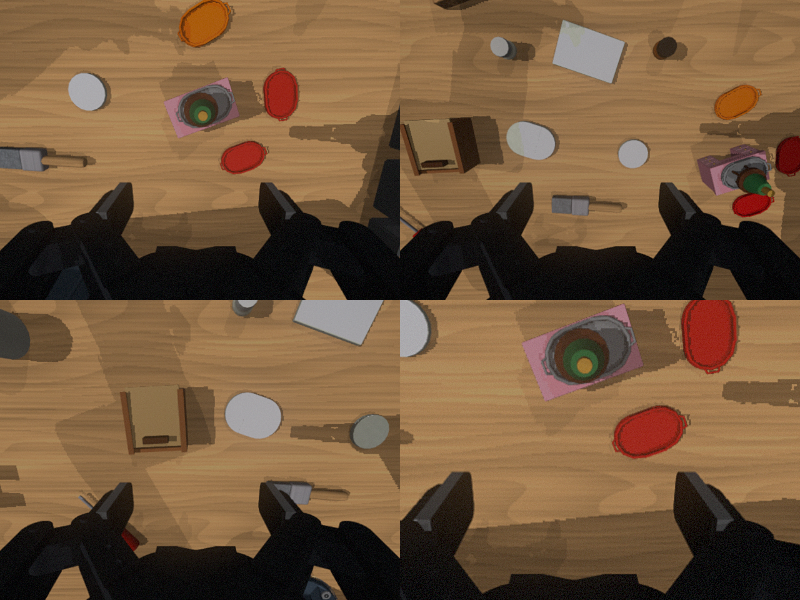

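Three views (top left pile, top right plinths, bottom left case), each with all its targets visible. The cover looks almost shut, with its bar at (155,440) on the near side, so the case's +x runs away from the robot. Next I fit shapes from the clouds.

```bash
cat >> h.py <<'E'
def fit(pts,q=0):
    h=cv2.minAreaRect((pts[:,:2]*1000).astype(np.float32)); (cx,cy),(w,l),_=h
    b=cv2.boxPoints(h);e=[b[1]-b[0],b[2]-b[1]];e=max(e,key=np.linalg.norm)
    a=np.degrees(np.arctan2(e[1],e[0]))%180
    return np.round([cx,cy,max(w,l),min(w,l),a,1000*np.median(pts[:,2])],1),len(pts)
def blob(im,P,center,r,zlo,zhi,cond=None):
    m=(np.hypot(P[...,0]-center[0],P[...,1]-center[1])<r)&(P[...,2]>zlo)&(P[...,2]<zhi)
    if cond is not None: m&=cond(cv2.cvtColor(im,cv2.COLOR_RGB2HSV).astype(int))
    m=cv2.morphologyEx(m.astype(np.uint8),cv2.MORPH_OPEN,np.ones((3,3),np.uint8))
    n,L,S,_=cv2.connectedComponentsWithStats(m)
    if n<2: return None
    return P[L==1+np.argmax(S[1:,4])]
white=lambda h:(h[...,1]<50)&(h[...,2]>90)
pink=lambda h:((h[...,0]>155)|(h[...,0]<3))&(h[...,1]>40)
E
python3 - <<'E'
from h import *
W=[np.load(f"/tmp/w{i}.npz") for i in range(3)]+[np.load("/tmp/top.npz")]
for i,w in enumerate(W):
    im,P=w["im"],w["P"]
    print("== view",i)
    for n,c,r,a,b,f in[("round",(.455,-.108),.05,.004,.016,white),("oval",(.488,.108),.075,.004,.016,white),("rect",(.66,-.006),.09,.004,.016,white),
      ("case",(.487,.283),.09,.045,.066,None),("grip",(.46,.283),.07,.0665,.08,None),
      ("vanity",(.435,-.295),.08,.052,.064,pink),("vanity all",(.435,-.295),.08,.045,.064,None),("tray",(.435,-.3),.06,.0645,.08,None),("seat",(.44,-.3),.05,.09,.102,None),("lamp",(.44,-.3),.05,.101,.126,None),("finial",(.44,-.3),.05,.128,.142,None)]:
        q=blob(im,P,c,r,a,b,f)
        if q is not None and len(q)>12: print(n,*fit(q))
    m=(P[...,2]>-.02)&(P[...,2]<.004);print("table z",np.nanmedian(P[m][:,2]))
im=W[0]["im"];save(cv2.resize(im[110:230,240:400],(800,600),interpolation=cv2.INTER_CUBIC),"pile.png")
E
```

```text
== view 0
round [ 459.7 -101.4   62.8   62.1  143.8   10.2] 2752
vanity [ 425.5 -270.9   61.6   41.2   20.7   60. ] 1327
vanity all [ 425.6 -270.9   61.9   41.2   20.8   60. ] 1374
tray [ 444.1 -302.8   90.4   50.7  120.3   68.8] 744
seat [ 439.5 -297.9   47.3   44.9  113.7   96.8] 1009
lamp [ 436.1 -300.1   34.9   33.9   89.9  116.7] 1117
finial [ 436.2 -299.9   11.4   11.2   90.9  136.9] 205
table z 9.102393365027699e-05
== view 1
round [ 460.4 -101.    62.6   62.    19.1    9.8] 1683
oval [489.7 114.8 100.9  74.3  72.4   9.8] 3560
rect [660.4  -7.  119.4  77.6  72.1  10.2] 7275
case [488.1 283.6 107.2  99.4   2.6  55.8] 7396
grip [459.8 281.5  39.8  11.2  93.3  71.5] 351
vanity [ 436.7 -299.7  104.5   63.5  110.2   59.6] 1482
vanity all [ 436.5 -300.2  105.3   64.2  110.2   59.5] 1827
tray [ 440.6 -280.9   62.6   36.7  172.5   68.4] 330
seat [ 442.1 -292.8   47.2   36.4  140.2   96.6] 773
lamp [ 438.2 -294.7   35.1   24.9  151.2  113.6] 905
finial [ 436.1 -298.9   12.6   11.5   47.7  135.8] 179
table z 6.647287633514874e-05
== view 2
round [ 460.  -101.2   62.4   62.1   76.     9.8] 2352
oval [489.4 115.4 102.1  74.   71.2   9.7] 5037
rect [654.   -4.8 120.9  65.8  71.9  10. ] 6814
case [488.4 283.7 106.3  96.4   2.8  55.7] 9655
grip [459.8 282.3  39.8  10.5  92.7  71.4] 437
table z 4.660230625785545e-05
== view 3
round [ 460.6 -101.4   62.2   57.5  108.9    9.1] 458
oval [488.3 114.8  98.7  75.9  60.5   8.9] 878
rect [659.3  -7.4 119.2  77.4  70.8   9.3] 1226
case [488.9 283.3 107.2  98.7   3.1  55.1] 1649
grip [460.1 275.5  14.6   9.6  89.3  70.8] 29
vanity [ 423.  -261.5   61.4   25.8   12.5   58.9] 202
vanity all [ 423.1 -264.8   62.1   27.4   20.6   58.9] 224
seat [ 447.9 -289.2   45.    19.8  134.9   96.3] 89
lamp [ 435.6 -300.    32.    31.8  178.6  114.5] 143
finial [ 436.1 -299.6    9.6    9.2   91.6  134.9] 23
table z -0.0012692298985038852
```

View pics/pile.png

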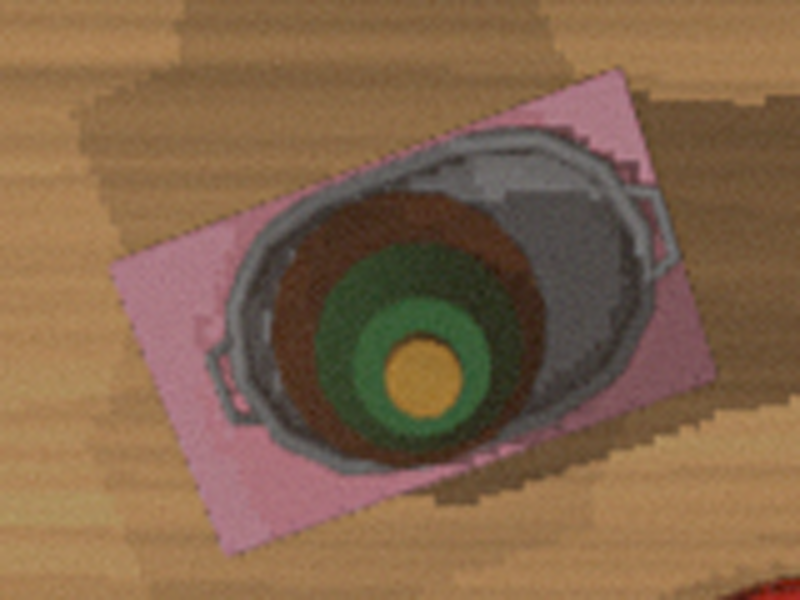

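Pewter tray with grey loops, dark stool, green shade with brass finial on the pink vanity: this is the right pile. Now I open the cover.

```bash
cat >> h.py <<'E'
def setback(w): # pad setback vs. shut, m, for jaw opening w
    s=-.103+w/2/.057; return .057*(.9947-np.sqrt(1-s*s))
E
python3 - <<'E'
from h import *
w=np.load("/tmp/w0.npz");P=w["P"];m=(P[...,2]>.15);q=P[m];print("finger lowest z (tcp .25):",np.percentile(q[:,2],[0.5,1,2,5])) if len(q) else print("no depth on fingers")
a=np.radians(2.8);g=np.array([.4598,.282]);ux=np.array([np.cos(a),np.sin(a)])
manip.set_gripper(.45,30);print(manip.current_grip_width())
manip.move_ptp([*g,.10],Rd(a));manip.move_l([*g,.059],max_speed=.1)
f0=np.array(manip.current_force());manip.set_gripper(0,25);print("w",manip.current_grip_width(),T())
x=.070;manip.move_l([*(g+ux*x),.059],max_speed=.12)
while x<.09:
    x+=.002;manip.move_l([*(g+ux*x),.059],max_speed=.05);f=np.array(manip.current_force())-f0
    if abs(f[:2]@ux)>5: break
print(x,f,T())
manip.set_gripper(.3);print(manip.current_ee_pos())
p=g+ux*x
manip.move_l([*p,.13]);manip.move_l([*(p-ux*.05),.25],Rd(0),max_speed=.25)
im,P=cloud("wrist");np.savez("/tmp/c",im=im,P=P);save(im,"open.png")
for n,z in[("grip",(.0665,.08)),("cover",(.0522,.0665)),("walls",(.044,.0522)),("floor",(.002,.009))]:
    q=blob(im,P,(.51,.285),.12,*z); print(n,*fit(q)) if q is not None else 0
print(T())
E
```

```text
finger lowest z (tcp .25): [0.26769872 0.27049898 0.27516215 0.28615095]
0.4528640565492636
w 0.10656966858705337 7.6667
0.07800000000000001 [-8.8333852  -2.32289136 15.38137517] 9.4
[0.53758988 0.28577418 0.05883379]
grip [536.1 286.8  39.5   9.8  92.4  71.4] 449
cover [526.9 285.9 183.1  96.4   2.7  55.8] 9214
walls [438.8 279.6  79.3   6.5  92.7  49.9] 500
floor [484.2 279.8  85.4  76.5   2.8   6. ] 4900
11.05
```

View pics/open.png

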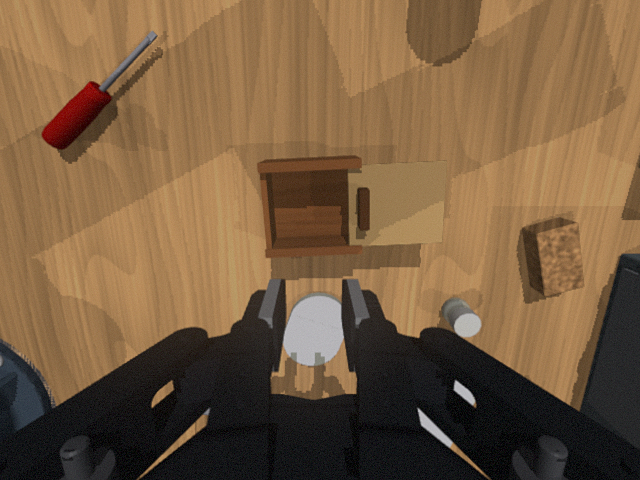

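The cover is fully open, its bar at (363,208) and the case floor visible at (310,205). The slide was 8.7 mm ajar at the start, and the case centre is about (0.4853, 0.284). Next: the lampshade.

```bash
cat >> h.py <<'E'
def lower(p,z0,z1,thr=1.5,step=.0007):
    """down at p from z0 until contact (fz rise) or z1"""
    manip.move_l([*p,z0],max_speed=.1);manip.dwell(.1);f0=manip.current_force()[2];z=z0
    while z>z1:
        z-=step;manip.move_l([*p,z],max_speed=.02)
        if abs(manip.current_force()[2]-f0)>thr: break
    return z,manip.current_force()[2]-f0
E
python3 - <<'E'
from h import *
a=np.radians(2.8-90);g=[.4362,-.2996];R=Rd(a)
C=np.array([.4853,.284]);ux=np.array([np.cos(np.radians(2.8)),np.sin(np.radians(2.8))]);pl=C-.004*ux
manip.move_ptp([.45,.15,.22],R);manip.set_gripper(.45,20)
manip.move_ptp([*g,.18],R);manip.move_l([*g,.1245],max_speed=.08)
manip.set_gripper(0,20);print("grip w mm",manip.current_grip_width()*85,T())
manip.move_l([*g,.20],max_speed=.12);print(manip.current_grip_width()*85)
manip.move_ptp([*pl,.16],R);print(lower(pl,.037,.0325),T(),manip.current_grip_width()*85)
manip.set_gripper(.32);manip.dwell(.2)
manip.move_l([*pl,.12],max_speed=.1);manip.move_l([*(pl+[-.0,-.0]),.25],Rd(np.radians(2.8)),max_speed=.25)
im,P=cloud("wrist");np.savez("/tmp/c",im=im,P=P);save(im[100:340,160:480],"lamp.png")
q=blob(im,P,pl,.02,.036,.05);print("finial",*fit(q)) if q is not None else print("none")
print(T())
E
```

```text
grip w mm 10.461158581903534 15.3667
10.161558359666918
(0.0335, np.float64(8.837531463614297)) 20.9917 10.445375835285837
finial [480.9 283.7  11.8  10.6  91.9  45.8] 117
24.2833
```

View pics/lamp.png

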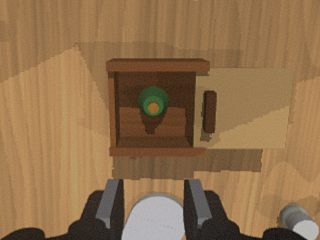

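The shade stands upright at crop (152,103): its finial top measures 45.8 mm, the expected 46. Now I shut the cover.

Run:
```python
from h import *
a=np.radians(2.8);g=np.array([.5363,.2866]);ux=np.array([np.cos(a),np.sin(a)])
manip.move_ptp([*g,.13],Rd(a));manip.move_l([*g,.060],max_speed=.12)
manip.set_gripper(0,25);manip.dwell(.1);f0=np.array(manip.current_force())
x=.081;manip.move_l([*(g-ux*x),.060],max_speed=.12);manip.dwell(.1);print("free drag",np.array(manip.current_force())-f0)
while x<.092:
    x+=.001;manip.move_l([*(g-ux*x),.060],max_speed=.05);f=np.array(manip.current_force())-f0
    if f[:2]@ux>8: break
print(x,f,T())
manip.set_gripper(.3);manip.dwell(.1)
p=g-ux*x
manip.move_l([*p,.12]);manip.move_ptp([.46,.20,.25],Rd(np.radians(-89)))
im,P=cloud("wrist")
q=blob(im,P,(.455,.283),.04,.0665,.08);print("grip",*fit(q));q=blob(im,P,(.487,.283),.09,.0522,.0665);print("cover",*fit(q))
save(im[100:340,160:480],"shut.png");print(T())
```

```text
free drag [2.96868218 0.04308289 0.66366609]
0.08700000000000001 [10.44296705 -0.75544097 -3.6125496 ] 28.425
grip [451.7 282.   40.4  10.4  92.9  71.5] 448
cover [485.2 283.9  99.5  97.2   2.8  55.8] 9380
30.7333
```

View pics/shut.png

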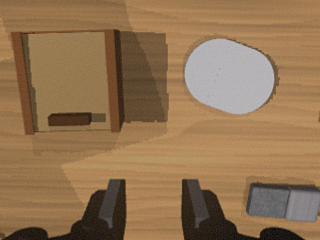

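The shut cover reads 99.5 mm long, flush with the case, with its bar at crop (70,119); the push against the stop reached 10 N. Now the stool.

Run:
```python
from h import *
manip.set_gripper(1.0,25)
manip.move_ptp([.40,-.29,.25],Rd(-np.pi/2));manip.dwell(.1)
im,P=cloud("wrist")
q=blob(im,P,(.44,-.3),.05,.09,.102);F,_=fit(q);print("seat",F)
c,r=cv2.minEnclosingCircle((q[:,:2]*1000).astype(np.float32));print(c,r)
g=np.array(c)/1000;a=np.radians(20.2);R=Rd(a)
assert abs(r-24)<1.5
manip.move_ptp([*g,.16],R);manip.move_l([*g,.0763],max_speed=.1)
manip.set_gripper(0,30);print("w",manip.current_grip_width()*85)
manip.move_l([*g,.17],max_speed=.1);print("w",manip.current_grip_width()*85)
pl=np.array([.4602,-.1012])
manip.move_ptp([*pl,.10],R);print(lower(pl,.0265,.0218),T())
manip.set_gripper(1.0);manip.dwell(.1);manip.move_l([*pl,.12],max_speed=.15)
manip.move_ptp([.40,-.22,.25],Rd(-np.pi/2));manip.dwell(.1)
im,P=cloud("wrist");np.savez("/tmp/t",im=im,P=P)
q=blob(im,P,pl,.05,.038,.05);print("stool",*fit(q),cv2.minEnclosingCircle((q[:,:2]*1000).astype(np.float32)))
for n,z,c in[("tray",(.064,.075),None),("vanity",(.055,.0635),pink),("traywide",(.0625,.075),None)]:
    q=blob(im,P,(.437,-.299),.075,*z,c);print(n,*fit(q))
print(T());save(im[60:360,120:520],"s1.png")
```

```text
seat [ 4.387e+02 -2.988e+02  4.640e+01  4.610e+01  3.000e-01  9.690e+01]
(438.3976745605469, -298.8275451660156) 23.881765365600586
w 46.364647083394885
w 46.61230232916398
(0.023700000000000002, np.float64(1.6306018311449038)) 40.275
stool [ 460.6 -101.6   47.6   47.    56.    44.1] 1938 ((460.3323059082031, -101.13072204589844), 24.42697525024414)
tray [ 439.4 -303.2   86.5   56.2  109.9   68.7] 1029
vanity [ 426.  -271.4   61.8   42.    20.4   60. ] 1443
traywide [ 439.4 -303.2   86.5   56.2  109.7   68.2] 1465
43.2417
```

View pics/s1.png

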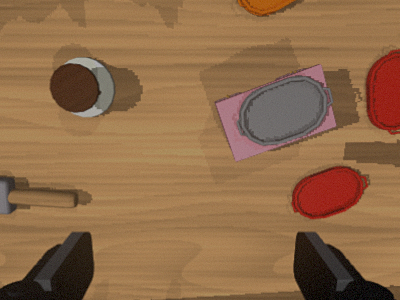

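The stool sits centred on the round plinth at crop (75,87), within 1 mm. The pewter tray at (285,108) on the vanity is clear. Now the tray.

Run:
```python
from h import *
d=np.load("/tmp/t.npz");im,P=d["im"],d["P"]
grey=lambda h:(h[...,1]<45)
q=blob(im,P,(.439,-.303),.07,.061,.075,grey);print("grey",*fit(q))
A=np.radians(109.9);u=np.array([np.cos(A),np.sin(A)]);v=np.array([u[1],-u[0]])
r=q[:,:2]-[.4394,-.3032];s,t=r@u,r@v
k=np.abs(t)>.012;print("long extents off loops",s[k].min(),s[k].max())
off=(s[k].min()+s[k].max())/2;assert abs(off)<.004
g=np.array([.4394,-.3032])+off*u;a=A-np.pi/2
manip.move_ptp([*g,.12],Rd(a));manip.dwell(.1);f0=manip.current_force()[2]
manip.move_l([*g,.0590],max_speed=.06);print("f",manip.current_force()[2]-f0)
manip.set_gripper(0,35);print("w",manip.current_grip_width()*85,"f",manip.current_force()[2]-f0,T())
manip.move_l([*g,.075],max_speed=.05);manip.move_l([*g,.16],max_speed=.15);print("w",manip.current_grip_width()*85)
im,P=cloud("wrist");save(im[60:480,40:600],"t1.png")
```

```text
grey [ 439.4 -303.1   86.4   56.   110.    63.2] 4493
long extents off loops -0.03948999480651347 0.03663679125363776
f -1.028088243359539
w 54.38175280778522 f 5.249238052645542 46.6667
w 54.4466753628159
```

View pics/t1.png

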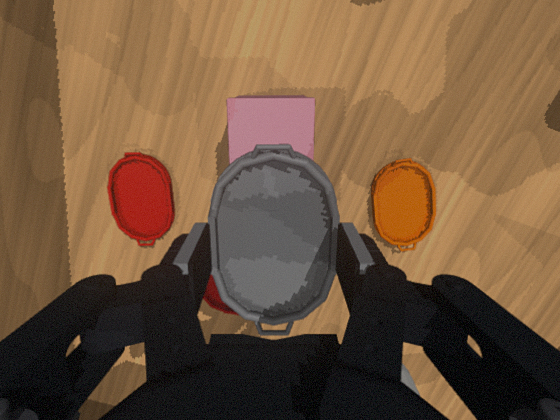

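The tray hangs level between the pads at (273,235), the vanity behind it. I place it.

Run:
```python
from h import *
pl=np.array([.4895,.1151]);a=np.radians(71.8-90)
manip.move_ptp([*pl,.09],Rd(a));print(lower(pl,.0125,.0075),T())
manip.set_gripper(1.0);manip.dwell(.1);manip.move_l([*pl,.12],max_speed=.15)
manip.move_ptp([.41,.115,.22],Rd(-np.pi/2));manip.dwell(.1)
im,P=cloud("wrist");np.savez("/tmp/t",im=im,P=P)
A=np.radians(71.8);u=np.array([np.cos(A),np.sin(A)]);v=np.array([u[1],-u[0]])
for n,z in[("tray",(.0115,.03)),("both",(.005,.03)),("rim",(.0155,.03))]:
    q=blob(im,P,pl,.075,*z,lambda h:(h[...,1]<60));r=q[:,:2]-pl;s,t=r@u,r@v;k=np.abs(t)>.012
    print(n,*fit(q),np.round(1000*np.array([s[k].min(),s[k].max(),t.min(),t.max()]),1))
print(T());save(im[60:360,120:520],"t2.png")
```

```text
(0.009000000000000005, np.float64(9.696006599346346)) 51.75
tray [489.7 113.5  87.4  55.8  71.9  13.3] 4381 [-38.6  38.2 -27.2  28.6]
both [489.4 115.3 101.4  73.7  71.1  12.7] 6770 [-48.2  48.5 -37.1  36.7]
rim [489.6 113.5  87.4  55.8  72.2  18.8] 962 [-38.6  38.2 -27.2  28.6]
54.475
```

View pics/t2.png

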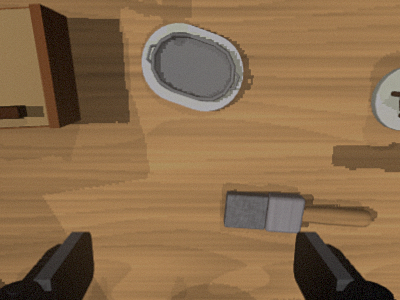

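The tray is on the oval plinth at crop (193,65), level, within about 1 mm and 0.5° of it. At the right edge the stool's legs show on their plinth. Now the vanity.

Run:
```python
from h import *
manip.move_ptp([.37,-.30,.25],Rd(-np.pi/2));manip.dwell(.1)
im,P=cloud("wrist")
q=blob(im,P,(.437,-.299),.08,.055,.064);F,_=fit(q);print("vanity",F)
assert abs(F[2]-104)<3 and abs(F[3]-62)<3
g=F[:2]/1000;A=np.radians(F[4]);a=A-np.pi/2
manip.move_ptp([*g,.12],Rd(a));z=.037-setback(.062);manip.move_l([*g,z],max_speed=.08)
manip.set_gripper(0,50);print("w",manip.current_grip_width()*85,z)
manip.move_l([*g,z+.01],max_speed=.05);manip.move_l([*g,.15],max_speed=.15);print("w",manip.current_grip_width()*85)
pl=np.array([.6603,-.0070]);ap=np.radians(72.0-90)
manip.move_ptp([*pl,.12],Rd(ap));print(lower(pl,z+.0135,z+.0075,2),z+.01,T())
manip.set_gripper(1.0);manip.dwell(.1);manip.move_l([*pl,.16],max_speed=.15)
manip.move_ptp([.57,-.01,.28],Rd(-np.pi/2));manip.dwell(.1)
im,P=cloud("wrist");np.savez("/tmp/v",im=im,P=P)
q=blob(im,P,pl,.09,.06,.08);print("vanity",*fit(q))
q=blob(im,P,pl,.09,.004,.08);print("plinth+",*fit(q))
q=blob(im,P,(.46,-.101),.05,.038,.05);print("stool",*fit(q))
print(T());save(im,"v.png")
```

```text
vanity [ 436.4 -300.6  103.9   61.9  110.2   60.1]
w 60.68621970724416 0.031463934984683646
w 60.36840032529951
(np.float64(0.04146393498468365), np.float64(7.568900344955644)) 0.04146393498468365 64.2583
vanity [661.1  -7.  104.   61.7  72.1  70.1] 7066
plinth+ [659.8  -7.2 119.8  76.1  72.1  70. ] 7681
stool [ 461.4 -101.    47.1   46.7  124.6   43.6] 1144
66.9583
```

View pics/v.png

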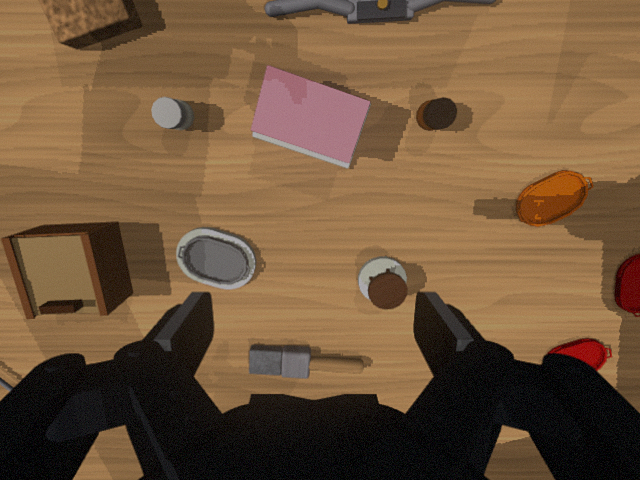

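All the pieces are in place: vanity at (311,117), tray at (217,260), stool at (383,287), and the case shut at (65,270). The gripper is open and clear, so I hand in.

Run:
```python
from h import *
manip.dwell(.3);print(manip.current_force(),T());manip.sign_off()
```

```text
[-0.29881008  0.5811466   0.44391388] 67.2583
the job is handed in; nothing more can be done
```

The pile is taken apart and every piece is where you asked. I handed the job in at 67 s of the 144 s, with the gripper open and touching nothing.

| Piece | Where it is | Last check |
|---|---|---|
| Lampshade | Upright on the case floor, set down under contact | Finial top 45.8 mm above the work surface (46 expected) |
| Case cover | Slid fully open, then shut against its stop with a 10 N push | Cover outline 99.5 mm, flush with the 100 mm case |
| Stool | Round plinth | Within about 1 mm of centre, upright |
| Tray | Oval plinth | Within about 1 mm and 0.5°, level |
| Vanity | Rectangular plinth | Within about 1 mm and 0.1°, top at 70.1 mm (70 expected) |

- **Cover reading:** with the cover shut, the camera put the grip bar about 0.5 mm from where it should be. The stop force and the flush outline both say it is shut, so I took the difference as measuring noise.
- **Contact forces:** the tray, lampshade and vanity touched down with 8–10 N, more than the 1.5–2 N I had aimed for. Nothing shifted.

No check failed, and the red and orange look-alike trays were left alone.

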